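# Set the water-pressure reducer under the sink and snap its locking cap on

### The job

The pressure reducer of this sink's water line is set too low: turn its black adjusting knob up until the needle of the gauge stands on the red hand. Then fit the blue locking cap over the knob and press it down until it snaps home on its seat, and keep pressing it down firmly (a good push, but without crushing it): finish while the gripper is still pressing the cap, do not let go. Leave the tools, the tape reel, the jar and the loose brass nut where they are.

Things in the scene. Friction and masses are not known exactly. Their poses are not given: they have to be found in the camera images.
- knob_grip (a point): Point on the upright axis of the reducer's black fluted adjusting knob, 10 mm below its flat top: a good height to grip. The knob is a cylinder 30 mm in diameter and 34 mm tall on top of the reducer, its foot 109 mm and its top 143 mm above the work surface. Within 60 mm of the axis nothing else is higher than 109 mm.
- knob (a joint): Angle of the adjusting knob in rad; it grows as the knob is turned clockwise seen from above (pressure up). End stops at -2.2 and 2.2. It turns stiffly (about 0.08 N m) and stays where it is left.
- needle (a joint): Angle of the gauge's black needle in rad, clockwise seen from above from the middle of the scale (which points away from the reducer). The knob drives it: 0.4 rad of needle for each rad of knob, same direction, and nothing else moves it.
- red_hand (a joint): Angle of the gauge's red set hand, the mark, counted just like the needle's; it stays put for the whole job (under the glass). Needle minus red hand should become 0. At the start the needle is always on the low side, by 0.2 to 1.0 rad.
- needle_tip (a point): Point on the black needle 28 mm from its pivot, near its tip. The gauge is an 80 mm round dial facing straight up, white face with black ticks, 102 mm beside the knob's axis (on the far side from the robot), its rim 87 mm above the work surface.
- red_tip (a point): Point on the red hand 28 mm from the same pivot and at the same height as needle_tip: the two points coincide when the needle stands on the red hand.
- cap_mid (a point): Centre of the blue locking cap, on its axis half-way up (32.5 mm above its rim), z up. An upside-down cup, 54 mm in diameter (56 mm over fine ribs), 65 mm tall, about 80 g, standing on its open rim on the work surface at the start, to be picked from above by its sides. Inside it is 49 mm wide and 62 mm deep; a lip 4 mm high at the foot narrows it to 43 mm.
- seat_top (a point): Centre of the top of the round grey seat (60 mm in diameter) on which the cap's rim stands when home; on the knob's axis, 85 mm above the work surface, z up. When the cap is home, cap_mid is 32.5 mm straight above this point; the turn of the cap about its axis does not matter. A white tapered pilot ring (41 mm wide, top 24 mm above the seat) guides the cap's lip.
- seat: The same seat as a solid disc, origin at the centre of its top. Just above it, four sprung catches hold the cap: they begin to resist when the rim is about 12 mm above the seat, the push needed rises to 10 to 15 N, then suddenly drops and the catches pull the cap down the last 5 mm onto the seat. Then the rim pushes on the seat: 5 N or more is firm, over 80 N crushes the cap.
- cap: The same blue locking cap; its origin is at the centre of its open lower rim, z up.
- reducer: The reducer with its pipe run, fixed: brass body in a pipe line 260 mm long between two pipe bends, along its y axis, line 45 mm above the work surface; its origin is on the work surface straight below the knob's axis, x axis towards the gauge. Its place and turn (up to 0.4 rad) differ from start to start. Blue stop-valve lever on the line, top at 76 mm.
- tape_reel: Bystander: white reel of sealing tape, 54 mm in diameter, 23 mm tall, lying flat; origin at its foot. It, the jar and the cap may swap places.
- paste_jar: Bystander: white jar with a red lid, 58 mm in diameter, 55 mm tall; origin at its foot.
- wrench: Bystander: wrench 200 mm long lying on the work surface; origin at the middle of its underside, along x.
- screwdriver: Bystander: screwdriver with a yellow handle, 190 mm long, lying; origin under its middle, along x.
- union_nut: Bystander: loose brass union nut, a ring 38 mm across and 16 mm tall with a 24 mm hole, lying flat; origin at its foot.

How it is judged:
On the way, in this order (a step that is already met when the one before it is completed fails the run):
1. the needle is brought onto the red hand, with the cap still off (horizontal distance between needle_tip and red_tip below 0.0028 m and horizontal distance between cap and seat above 0.06 m), for 0.3 s.
2. the cap has been carried over the knob and stands free above its catches (horizontal distance between cap and seat below 0.02 m and z of cap in the frame of seat above 0.013 m), for 0.1 s.
3. the cap has snapped past its catches, down on its seat (z of cap in the frame of seat below 0.002 m and horizontal distance between cap and seat below 0.0025 m and angle between cap's own z axis and vertical below 0.06 rad), for 0.1 s.
At the end, for the whole second after the job is handed in: The cap is home: its rim within 2 mm of the seat, centred within 2.5 mm and upright within 0.06 rad; the gripper is still pressing it, at least 5 N going through the rim into the seat; and the needle stands within 2.8 mm (at 28 mm radius, 0.1 rad) of the red hand (all of step 3 and z of cap in the frame of seat above -0.003 m and contact force between cap and seat above 5 N and contact force between the fingers and cap above 3 N and horizontal distance between needle_tip and red_tip below 0.0028 m); the arm keeps its last pose, push and grip.
It fails at once if the cap is crushed onto its seat with more than 80 N (contact force between cap and seat above 80 N).
It fails at once if a tool, the tape reel, the jar or the loose nut is shoved more than 25 mm (distance of any of tape_reel, paste_jar, wrench, screwdriver, union_nut from where it was at the start of the episode above 0.025 m).
It also fails if it takes over 67 s, if anything falls off the work surface, if the arm or the gripper's body presses on something with over 40 N, if the wrist force passes 120 N, or if a joint passes its speed limit or range.

### The arm

A 6-joint arm with a two-finger parallel gripper is mounted at the origin on the work surface. World frame = base frame: x ahead of the robot, y to its left, z up, the work surface at z = 0. Lengths are in m, angles in rad, forces in N, time in s.
With the tool pointing down it reaches from about 0.375 to 0.975 m from the base axis. Payload 3.8 kg.
Tool frame: the origin (TCP) lies on the centre line of the jaws, within the pads' length; the fingertips stand 22 mm ahead of it and the grasp point (between the pads) lies 3 mm ahead of it; z points along the fingers, x is the direction in which the jaws open and shut, and the axes are right-handed (so a half turn about z gives the same grasp; the last joint's range is limited). The gripper opens to 85 mm and grips with 20 to 120 N. Pads are 22 mm wide; open, the fingers measure 114 mm over their backs; the gripper's body (76 mm by 85 mm) begins 54 mm behind the grasp point. The pads swing forward as they close: fully open they stand 13 mm farther back than shut.
Start: joints at [-1.281, 0.264, 1.604, -0, 1.274, -0.037], TCP at [0.217, -0.639, 0.253] pointing down, gripper open.
Joint ranges: [-2.63, 2.63], [-0.94, 2.18], [0.31, 2.57], [-1.31, 4.45], [0, 2.66], [-2.55, 2.55]. Speed limits (rad/s): [2.57, 2.57, 3.14, 3.14, 3.14, 3.14].

### API

Orientations are given as a rotation vector (axis times angle).
In Python, from workcell import bot, viewer gives the robot as it stands.
- The arm moves only by the tool move_arm, never from a script. Its argument "series" is text: rows parted by semicolons, each of 7 numbers parted by spaces: the turn, a rotation vector about the tool's x, y, z scaled (see below), then the shift along the tool's x, y, z scaled (see below), then the opening, from -1 (shut) to 1 (fully open). A call has exactly 8 rows; each row is the pose to reach, as a shift and turn from the pose commanded when the call began, along the tool's axes at that moment; what a row does not reach only later rows make up. The controller multiplies each number of a shift by 100 mm and each number of a turn by 120 degrees. A row lasts 1/10 s, in which the tool goes at most 50 mm and 8.59 degrees, less where a joint would pass 70% of its speed; a pose out of reach is approached as far as the arm can. A call with a number of a shift or a turn outside -1 to 1 is refused whole. A call with a gripper value outside its range is refused whole. The fingers move at their own pace and stop on an object; "squeeze" is the grip in N (left out, the last holds). Time passes only in rows, so rows that repeat a pose let the fingers close, or fill a call up. It gives the time, the measured TCP pose, the force and the opening at its end, in the units of the state.
- bot.read_state(): the state, without advancing time (a new reading comes with each control period).
- viewer.read_camera(name): name is "scene" or "top" or "wrist"; returns a dict with "pixels" (384x512x3 uint8, red, green, blue), "K" (3x3 intrinsics, pixels), "world_to_cam" (4x4, takes a point from world to camera coordinates); the wrist camera has in their place "mount" (4x4, takes a point from camera to tool coordinates, whose origin is the TCP and whose axes are the tool frame's). Camera axes: x right, y up, looking along -z (the intrinsics and any distortion apply to the point x, -y, -z); pixel columns grow to the right and rows downward; lengths in m; the calibration is good to about 2 mm. A picture is of the moment at which its call begins: read the wrist's pose just before it. There is no depth.
- bot.finish_job(): hands the job in, once; it reports no verdict.
The state is a dict: "time": time; "q": joint angles; "joint_vel": joint speeds; "joint_torque": joint torques, N m; "tool_pos": TCP position; "tcp_rot": TCP orientation; "wrist_force": force on the tool from outside, world axes, zero at the start; "torque": the same for the moment, N m; "width": opening from 0.0 (shut) to 1.0 (fully open).
Only numpy, scipy, OpenCV 4.12 (cv2) and the standard library are available. Lean on these libraries where they do the work, as an engineer would, in place of code of your own. Each camera call takes 0.05 s, during which the arm holds its last target.

## Working session

There is one attempt and no reset: what is moved stays moved. The work goes in short steps, Python scripts to look and compute and a tool call to move; the robot and the scene stay as the last step left them, time stands still between calls to the robot, and variables do not carry over. Pictures are saved under pics/ and viewed, and the job is handed in when it is done.

Besides the shell and the picture viewer there is one more tool, called after "Request:" as name(argument=value, ...) on one line, values as JSON. move_arm: Moves the arm, as the interface text tells. Its arguments: {"type":"object","properties":{"series":{"type":"string"},"squeeze":{"type":"number"}},"required":["series"]}

```bash
mkdir -p pics; ls; cat > h.py <<'E'
import numpy as np, cv2
from workcell import bot, viewer
from scipy.spatial.transform import Rotation as R
def snap(n,f,scale=1):
    s=bot.read_state(); c=viewer.read_camera(n)
    im=np.ascontiguousarray(c["pixels"][:,:,::-1]); cv2.imwrite("pics/"+f+".png",im)
    K=np.array(c["K"])
    if "world_to_cam" in c: W=np.array(c["world_to_cam"])
    else:
        T=np.eye(4); T[:3,:3]=R.from_rotvec(s["tcp_rot"]).as_matrix(); T[:3,3]=s["tool_pos"]
        W=np.linalg.inv(T@np.array(c["mount"]))
    np.savez("pics/"+f+".npz",im=im,K=K,W=W)
    print(n,{k:(v if np.ndim(v)<1 else "arr") for k,v in c.items() if k not in("pixels","K","world_to_cam","mount")})
    return im,K,W
def load(f):
    d=np.load("pics/"+f+".npz"); return d["im"],d["K"],d["W"]
def ray(K,W,u,v):
    d=np.linalg.inv(K)@[u,v,1]; d=np.array([d[0],-d[1],-d[2]])
    C=np.linalg.inv(W); return C[:3,3],C[:3,:3]@d
def onplane(K,W,u,v,z):
    o,d=ray(K,W,u,v); return o+d*(z-o[2])/d[2]
def proj(K,W,p):
    c=W@np.append(p,1); q=K@[c[0],-c[1],-c[2]]; return q[:2]/q[2]
E
python3 - <<'E'
from h import *
for n in("scene","top","wrist"):
    im,K,W=snap(n,n+"0"); print(K,np.linalg.inv(W).round(3))
s=bot.read_state();print(s)
E
```

```text
pics
scene {}
[[416.08204681   0.         256.81779411]
 [  0.         416.08204681 186.98763434]
 [  0.           0.           1.        ]] [[-0.52  -0.45   0.727  1.325]
 [ 0.854 -0.258  0.451  0.417]
 [-0.015  0.855  0.518  0.662]
 [ 0.     0.     0.     1.   ]]
top {}
[[493.14832081   0.         255.14506128]
 [  0.         493.14832081 194.67005406]
 [  0.           0.           1.        ]] [[-0.016  0.996 -0.086  0.423]
 [-1.    -0.015  0.004 -0.048]
 [ 0.002  0.086  0.996  1.667]
 [ 0.     0.     0.     1.   ]]
wrist {}
[[300.8909689    0.         260.99951168]
 [  0.         300.8909689  193.17927379]
 [  0.           0.           1.        ]] [[ 0.32   0.911  0.26   0.282]
 [-0.947  0.308  0.086 -0.617]
 [-0.001 -0.274  0.962  0.373]
 [ 0.     0.     0.     1.   ]]
{'time': 0.15, 'q': array([-1.28091852e+00,  2.64607004e-01,  1.60506109e+00,  5.64399589e-07,
        1.27370706e+00, -3.68620026e-02]), 'joint_vel': array([-0.00055972, -0.00054819, -0.00332055,  0.00038263, -0.00087242,
        0.00115063]), 'joint_torque': array([ 2.99717540e-04, -5.15904987e+01, -3.67959523e+01, -4.81903055e-05,
        8.03551491e-03, -1.94976485e-05]), 'tool_pos': array([ 0.2165172 , -0.63877266,  0.25222944]), 'tcp_rot': array([-2.55227895e+00,  1.82992165e+00,  2.21254545e-03]), 'wrist_force': array([ 0.06800822, -0.51675086, -0.26940766]), 'torque': array([-0.00513658,  0.01017597, -0.00844138]), 'width': 0.9994246337675259}
```

View pics/scene0.png

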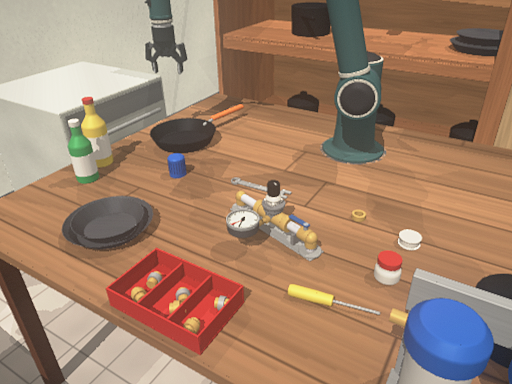

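View pics/top0.png

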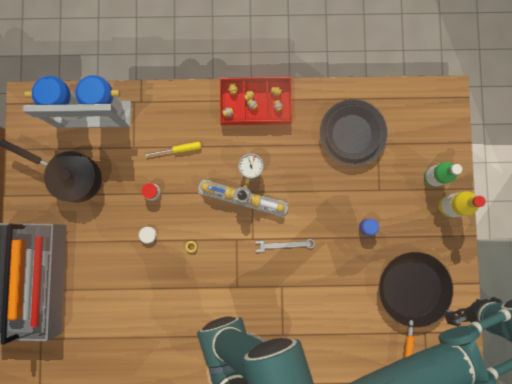

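View pics/wrist0.png

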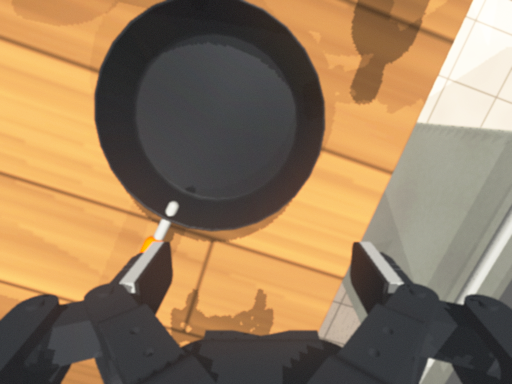

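The scene view shows the reducer mid-table (knob ~(273,188), gauge ~(243,221)) and the cap at ~(177,166). In the top view the knob is at ~(243,195), the gauge at ~(251,166) and the cap at ~(370,228). The wrist view shows only the pan. Next I'll zoom in.

```bash
python3 - <<'E'
from h import *
im,K,W=load("top0"); a=cv2.resize(im[140:225,190:300],None,fx=5,fy=5,interpolation=cv2.INTER_CUBIC)
im2,K2,W2=load("scene0"); b=cv2.resize(im2[170:260,210:330],None,fx=5,fy=5,interpolation=cv2.INTER_CUBIC)
cv2.imwrite("pics/za.png",a);cv2.imwrite("pics/zb.png",b)
def blue(im,box):
    u0,v0,u1,v1=box
    h=cv2.cvtColor(im[v0:v1,u0:u1],cv2.COLOR_BGR2HSV); m=cv2.inRange(h,(108,120,50),(130,255,255))
    v,u=np.nonzero(m); return u.mean()+u0,v.mean()+v0,u.min()+u0,u.max()+u0,v.min()+v0,v.max()+v0
bt=blue(im,(345,205,395,250)); bs=blue(im2,(155,145,200,190)); print(bt,bs)
def tri(r1,r2):
    (o1,d1),(o2,d2)=r1,r2
    A=np.stack([d1,-d2],1); t=np.linalg.lstsq(A,o2-o1,rcond=None)[0]
    p,q=o1+t[0]*d1,o2+t[1]*d2; return (p+q)/2,np.linalg.norm(p-q)
print("cap",tri(ray(K,W,*bt[:2]),ray(K2,W2,*bs[:2])))
print("knob rough",onplane(K,W,243,195,.143),onplane(K2,W2,273,184,.143))
print("gauge rough",onplane(K,W,251,166,.087),onplane(K2,W2,243,220,.087))
E
```

```text
(np.float64(370.10614525139664), np.float64(226.51396648044692), np.int64(363), np.int64(377), np.int64(220), np.int64(234)) (np.float64(174.9328063241107), np.float64(163.89328063241106), np.int64(168), np.int64(185), np.int64(153), np.int64(177))
cap (array([ 0.45283751, -0.43300635,  0.03393567]), np.float64(0.0022633210364556918))
knob rough [ 0.55390326 -0.01557736  0.143     ] [ 0.56594088 -0.00832775  0.143     ]
gauge rough [ 0.65234032 -0.04153179  0.087     ] [ 0.66361123 -0.03414911  0.087     ]
```

View pics/za.png

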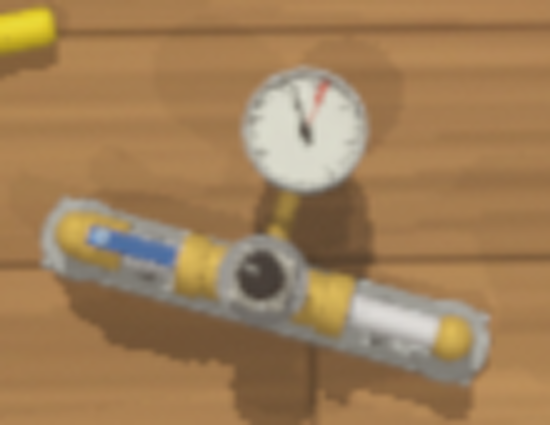

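View pics/zb.png

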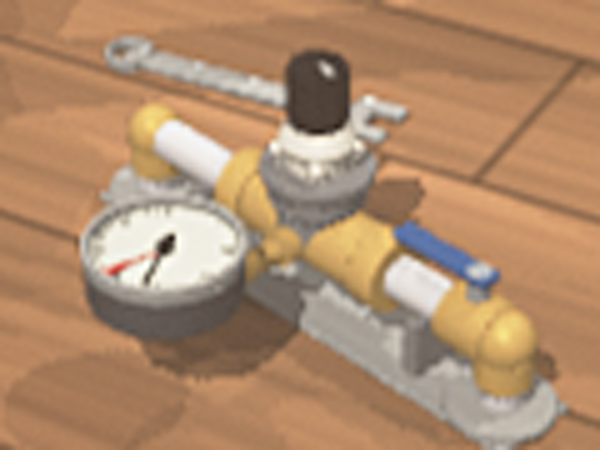

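```bash
cat >> h.py <<'E'
def plan(pos,yaw=None,start=None):
    """numbers (turn/120deg, shift/100mm) from current measured pose to pointing-down pose w/ tool x at world yaw"""
    s=bot.read_state(); R0=R.from_rotvec(s["tcp_rot"]).as_matrix(); p=np.array(s["tool_pos"])
    y0=np.arctan2(R0[1,0],R0[0,0])
    if yaw is None: yaw=y0
    c,n=np.cos(yaw),np.sin(yaw); Rt=np.array([[c,n,0],[n,-c,0],[0,0,-1]])
    rv=R.from_matrix(R0.T@Rt).as_rotvec()
    print("pos",p.round(4),"yaw",round(y0,4),"turn",(np.degrees(rv)/120).round(4),"shift",(R0.T@(np.array(pos)-p)/.1).round(4),"q",np.array(s["q"]).round(3),"t",s["time"],"F",np.round(s["wrist_force"],1))
E
python3 - <<'E'
from h import *
plan([0.58,-0.07,0.253],0.0)
c=viewer.read_camera("wrist"); print(np.array(c["mount"]).round(4))
K=np.array(c["K"])
T=np.eye(4);T[:3,:3]=np.diag([1,-1,-1]);T[:3,3]=[.58,-.07,.253]
W=np.linalg.inv(T@np.array(c["mount"]))
for p in([.56,-.01,.143],[.66,-.04,.087],[.56,-.01,.085]):print(proj(K,W,p))
im,K,W=load("top0");im2,K2,W2=load("scene0")
print(onplane(K,W,242,194.4,.143),onplane(K2,W2,273.6,182.6,.143))
E
```

```text
pos [ 0.2165 -0.6388  0.2522] yaw -1.2441 turn [-0.0006  0.0007 -0.594 ] shift [-4.2202e+00 -5.2680e+00  2.0000e-04] q [-1.281  0.265  1.605  0.     1.274 -0.037] t 0.15 F [ 0.1 -0.5 -0.3]
[[ 1.000e+00  9.000e-04 -4.000e-04  6.000e-04]
 [ 8.000e-04 -9.617e-01 -2.740e-01 -6.920e-02]
 [-6.000e-04  2.740e-01 -9.617e-01 -1.205e-01]
 [ 0.000e+00  0.000e+00  0.000e+00  1.000e+00]]
[233.22902611 120.26233078]
[344.33514374 150.1824002 ]
[238.72431252 117.70937197]
[ 0.55581875 -0.01250224  0.143     ] [ 0.55938819 -0.01033795  0.143     ]
```

Request:
move_arm(series="0 0 0 -0.1 -0.11 0 1;0 0 0 -0.22 -0.24 0 1;0 0 0 -0.34 -0.37 0 1;0 0 0 -0.46 -0.5 0 1;0 0 0 -0.58 -0.63 0 1;0 0 0 -0.7 -0.76 0 1;0 0 0 -0.8 -0.87 0 1;0 0 0 -0.9 -0.97 0 1")

```text
time: 1.0
tool_pos: [0.2804, -0.5216, 0.2534]
tcp_rot: [2.554, -1.83, 0.0]
wrist_force: [0.9, 0.1, -1.6]
width: 1.004
```

Request:
move_arm(series="0 0 0 -0.1 -0.11 0 1;0 0 0 -0.22 -0.24 0 1;0 0 0 -0.34 -0.37 0 1;0 0 0 -0.46 -0.5 0 1;0 0 0 -0.58 -0.63 0 1;0 0 0 -0.7 -0.76 0 1;0 0 0 -0.8 -0.87 0 1;0 0 0 -0.9 -0.97 0 1")

```text
time: 1.8
tool_pos: [0.3433, -0.4054, 0.2533]
tcp_rot: [2.554, -1.83, 0.0]
wrist_force: [0.3, -0.7, -0.3]
width: 1.001
```

Request:
move_arm(series="0 0 0 -0.1 -0.11 0 1;0 0 0 -0.22 -0.24 0 1;0 0 0 -0.34 -0.37 0 1;0 0 0 -0.46 -0.5 0 1;0 0 0 -0.58 -0.63 0 1;0 0 0 -0.7 -0.76 0 1;0 0 0 -0.8 -0.87 0 1;0 0 0 -0.9 -0.97 0 1")

```text
time: 2.6
tool_pos: [0.4061, -0.2891, 0.2533]
tcp_rot: [2.553, -1.83, 0.0]
wrist_force: [-1.3, 0.5, 0.1]
width: 1.002
```

Request:
move_arm(series="0 0 0 -0.1 -0.11 0 1;0 0 0 -0.22 -0.24 0 1;0 0 0 -0.34 -0.37 0 1;0 0 0 -0.46 -0.5 0 1;0 0 0 -0.58 -0.63 0 1;0 0 0 -0.7 -0.76 0 1;0 0 0 -0.8 -0.87 0 1;0 0 0 -0.9 -0.97 0 1")

```text
time: 3.4
tool_pos: [0.4691, -0.1728, 0.2533]
tcp_rot: [2.553, -1.83, 0.0]
wrist_force: [0.1, -0.1, 0.3]
width: 1.004
```

Request:
move_arm(series="0 0 0 -0.1 -0.11 0 1;0 0 0 -0.22 -0.24 0 1;0 0 0 -0.34 -0.37 0 1;0 0 0 -0.46 -0.5 0 1;0 0 0 -0.58 -0.63 0 1;0 0 0 -0.7 -0.76 0 1;0 0 0 -0.8 -0.87 0 1;0 0 0 -0.9 -0.97 0 1")

```text
time: 4.2
tool_pos: [0.5321, -0.0564, 0.2532]
tcp_rot: [2.553, -1.83, 0.0]
wrist_force: [0.1, -0.5, -1.2]
width: 1.0
```

```bash
python3 - <<'E'
from h import *
print(bot.read_state()["joint_vel"].round(3))
snap("wrist","wrist1")
plan([.56,-.01,.25],0)
E
```

```text
[ 0.251  0.091 -0.089 -0.004  0.001  0.25 ]
wrist {}
pos [ 0.5328 -0.0548  0.2533] yaw -1.2433 turn [-9.000e-04  1.000e-04 -5.936e-01] shift [-0.3372 -0.4015  0.0337] q [-1.500e-01 -1.000e-03  1.901e+00  2.000e-03  1.240e+00  1.093e+00] t 4.25 F [1.2 1.1 0.2]
```

View pics/wrist1.png

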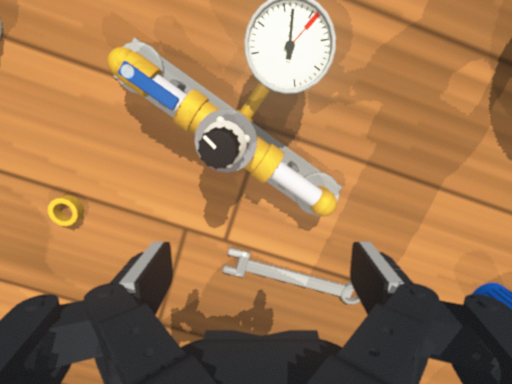

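The wrist view now shows the reducer clearly: knob top ~(218,147), gauge centre ~(290,47), needle upright and red hand to its right. I'll take it again at rest and measure.

```bash
python3 - <<'E'
from h import *
im,K,W=snap("wrist","wrist2")
print(bot.read_state()["joint_vel"].round(3))
g=cv2.resize(im[0:100,235:345],None,fx=6,fy=6,interpolation=cv2.INTER_CUBIC)
k=cv2.resize(im[100:190,180:260],None,fx=6,fy=6,interpolation=cv2.INTER_CUBIC)
cv2.imwrite("pics/g.png",g);cv2.imwrite("pics/k.png",k)
h=cv2.cvtColor(im,cv2.COLOR_BGR2HSV)
m=np.zeros(h.shape[:2],np.uint8); m[110:185,185:255]=(h[110:185,185:255,2]<60)*255
c=max(cv2.findContours(m,0,2)[0],key=cv2.contourArea); print("knob",cv2.minEnclosingCircle(c),cv2.contourArea(c),cv2.boundingRect(c))
# needle/red in gauge
sub=h[0:100,240:340]; red=(((sub[...,0]<8)|(sub[...,0]>172))&(sub[...,1]>130)&(sub[...,2]>120))
v,u=np.nonzero(red); print("red",len(u),u.mean()+240,v.mean(),u.min()+240,u.max()+240,v.min(),v.max())
E
```

```text
wrist {}
[-0.027 -0.009  0.011 -0.021  0.007 -0.026]
knob ((234.0, 144.5), 11.884963989257812) 38.5 (231, 133, 10, 24)
red 74 313.3918918918919 22.27027027027027 307 320 15 30
```

View pics/g.png

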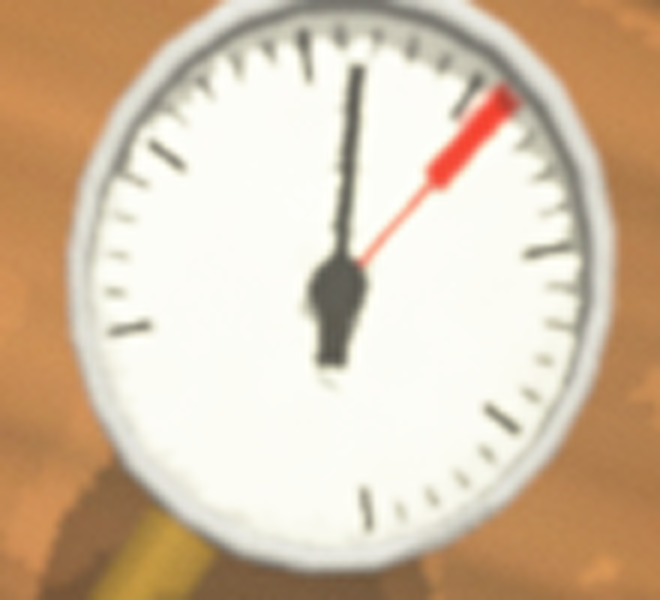

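View pics/k.png

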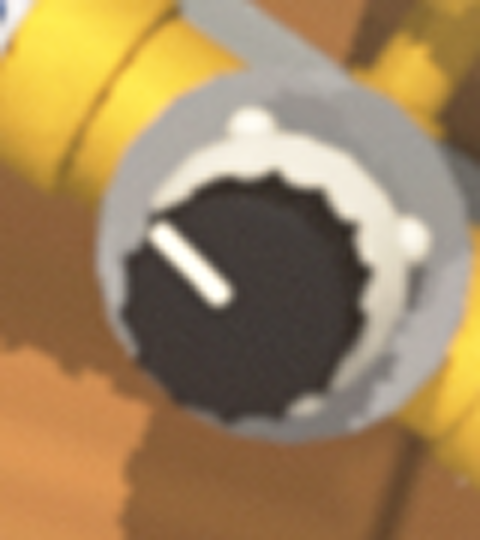

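```bash
python3 - <<'E'
from h import *
im,K,W=load("wrist2")
f=lambda x,y,u0,v0,z:onplane(K,W,x/6+u0-.42,y/6+v0-.42,z)
kt=f(243,299,180,100,.143); st=f(285,255,180,100,.085); print("knob",kt,"seat",st)
pv=f(337,288,235,0,.084); n=f(357,68,235,0,.084); r=f(507,95,235,0,.084); r2=f(361,262,235,0,.084)
print("pivot",pv, "dist",np.linalg.norm((pv-kt)[:2]))
a=lambda p,q:np.arctan2(*(q-p)[1::-1])
print("needle",a(pv,n),"red",a(pv,r),a(r2,r),"diff",a(pv,n)-a(pv,r), "axis",a(kt,pv), np.linalg.norm(n-pv),np.linalg.norm(r-pv))
gi=cv2.fitEllipse
h=f(343,285,235,0,.087);print("rim centre",h)
for p in (kt,st): print(proj(*load("top0")[1:],p),proj(*load("scene0")[1:],p))
plan([kt[0],kt[1],.25],0)
E
```

```text
knob [ 0.5592872  -0.01332795  0.143     ] seat [ 0.55828674 -0.01263036  0.085     ]
pivot [ 0.65511268 -0.04157166  0.084     ] dist 0.09990110347088231
needle 0.2544114648024326 red -0.42598807587535975 -0.42203779109445333 diff 0.6803995406777923 axis -0.28662526165909746 0.02871445734550565 0.034547103372401584
rim centre [ 0.65517882 -0.0421731   0.087     ]
[242.25113781 193.28196077] [272.55490359 182.27260985]
[242.4647207  195.19023465] [272.89591052 201.97101496]
pos [ 0.5322 -0.0559  0.2532] yaw -1.2423 turn [-2.000e-04  1.000e-04 -5.931e-01] shift [-0.316  -0.3935  0.0327] q [-1.510e-01 -1.000e-03  1.902e+00  0.000e+00  1.241e+00  1.091e+00] t 4.3 F [-0.5  0.5 -0.2]
```

Request:
move_arm(series="0 0 -0.07 -0.05 -0.06 0 1;0 0 -0.14 -0.1 -0.12 0 1;0 0 -0.21 -0.15 -0.18 0 1;0 0 -0.28 -0.2 -0.24 0.1 1;0 0 -0.35 -0.25 -0.3 0.2 1;0 0 -0.42 -0.28 -0.35 0.3 1;0 0 -0.49 -0.31 -0.39 0.4 1;0 0 -0.56 -0.316 -0.392 0.45 1")

```text
time: 5.1
tool_pos: [0.5581, -0.015, 0.2071]
tcp_rot: [3.14, -0.102, -0.003]
wrist_force: [-0.2, -0.6, -0.1]
width: 1.001
```

```bash
python3 - <<'E'
from h import *
plan([.5588,-.013,.138],0.25)
E
```

```text
pos [ 0.5581 -0.015   0.2071] yaw -0.0652 turn [ 0.      0.0008 -0.1505] shift [ 0.0072 -0.021   0.6911] q [-0.071  0.079  1.906 -0.     1.158 -0.006] t 5.1 F [-0.2 -0.6 -0.1]
```

Request:
move_arm(series="0 0 -0.05 0 0 0.1 1;0 0 -0.1 0 0 0.25 1;0 0 -0.15 0 0 0.4 1;0 0 -0.15 0 0 0.55 1;0 0 -0.15 0 0 0.65 1;0 0 -0.15 0 0 0.7 1;0 0 -0.15 0 0 0.7 1;0 0 -0.15 0 0 0.7 0", squeeze=50)

```text
time: 5.9
tool_pos: [0.559, -0.0149, 0.1387]
tcp_rot: [3.118, 0.38, 0.001]
wrist_force: [-0.2, 0.4, 0.1]
width: 0.857
```

```bash
python3 - <<'E'
from h import *
plan([.5588,-.013,.138],0.25)
snap("wrist","wrist3")
E
```

```text
pos [ 0.559  -0.0149  0.1387] yaw 0.2424 turn [ 0.0001 -0.0003 -0.0036] shift [ 0.0032 -0.0192  0.0074] q [-0.071  0.146  1.968 -0.     1.027 -0.314] t 5.9 F [-0.2  0.4  0.1]
wrist {}
```

View pics/wrist3.png

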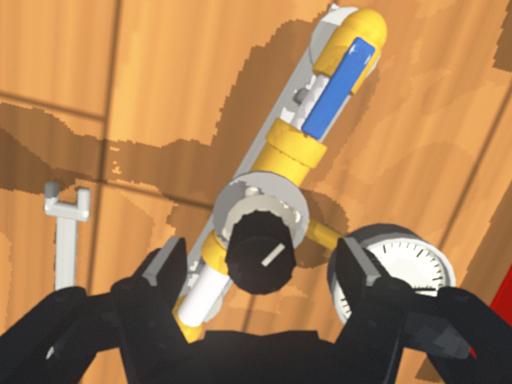

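The knob (260,253) sits midway between the open jaws. Now I close on it.

Request:
move_arm(series="0 0 0 0 -0.015 0 -0.2;0 0 0 0 -0.015 0 -0.4;0 0 0 0 -0.015 0 -0.7;0 0 0 0 -0.015 0 -1;0 0 0 0 -0.015 0 -1;0 0 0 0 -0.015 0 -1;0 0 0 0 -0.015 0 -1;0 0 0 0 -0.015 0 -1", squeeze=60)

```text
time: 6.75
tool_pos: [0.5582, -0.0134, 0.1392]
tcp_rot: [3.118, 0.381, 0.0]
wrist_force: [-2.7, -0.2, 5.4]
width: 0.333
```

```bash
python3 - <<'E'
from h import *
plan([.5588,-.013,.138],0.25)
s=bot.read_state();print(s["width"],s["torque"])
E
```

```text
pos [ 0.5582 -0.0134  0.1392] yaw 0.2431 turn [ 0.     -0.     -0.0033] shift [ 0.0071 -0.0026  0.0119] q [-0.069  0.144  1.969 -0.     1.028 -0.312] t 6.75 F [-2.7 -0.2  5.4]
0.3329217688154087 [ 0.04926688  0.52921125 -0.01202326]
```

Request:
move_arm(series="0 0 0.05 0 0 0 -1;0 0 0.12 0 0 0 -1;0 0 0.19 0 0 0 -1;0 0 0.26 0 0 0 -1;0 0 0.33 0 0 0 -1;0 0 0.4 0 0 0 -1;0 0 0.45 0 0 0 -1;0 0 0.5 0 0 0 -1")

```text
time: 7.55
tool_pos: [0.5568, -0.013, 0.1392]
tcp_rot: [2.888, -1.235, -0.005]
wrist_force: [-7.1, 1.6, 9.6]
width: 0.332
```

Request:
move_arm(series="0 0 0.05 0 0 0 -1;0 0 0.1 0 0 0 -1;0 0 0.15 0 0 0 -1;0 0 0.2 0 0 0 -1;0 0 0.25 0 0 0 -1;0 0 0.29 0 0 0 -1;0 0 0.31 0 0 0 -1;0 0 0.31 0 0 0 -1")

```text
time: 8.35
tool_pos: [0.5564, -0.0123, 0.1391]
tcp_rot: [2.346, -2.088, -0.007]
wrist_force: [-8.0, 3.3, 11.1]
width: 0.329
```

```bash
python3 - <<'E'
from h import *
plan([.5588,-.013,.138],0.25)
s=bot.read_state();print(s["width"],s["torque"])
im,K,W=snap("wrist","wrist4")
print(proj(K,W,[.6551,-.0418,.084]))
E
```

```text
pos [ 0.5564 -0.0123  0.1391] yaw -1.4546 turn [ 3.000e-04  2.300e-03 -8.139e-01] shift [ 0.0102 -0.0226  0.0112] q [-0.068  0.143  1.97   0.002  1.032  1.386] t 8.35 F [-8.   3.3 11.1]
0.3294705639247447 [ 0.6033366   1.29923713 -0.09225369]
wrist {}
[335.86157212  58.10396663]
```

View pics/wrist4.png

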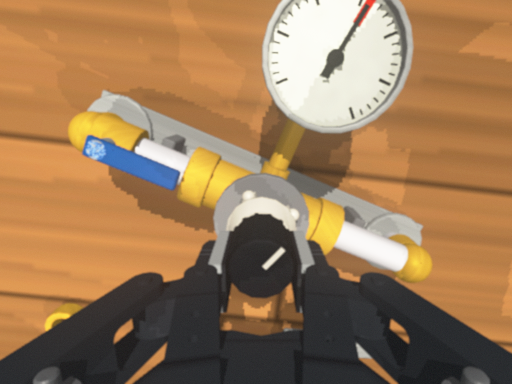

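The gauge at (336,58) now shows the needle lying along the red hand. I'll zoom in to see how close it is.

```bash
python3 - <<'E'
from h import *
im,K,W=load("wrist4")
cv2.imwrite("pics/g4.png",cv2.resize(im[0:100,280:400],None,fx=6,fy=6,interpolation=cv2.INTER_CUBIC))
E
```

```text
(no output)
```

View pics/g4.png

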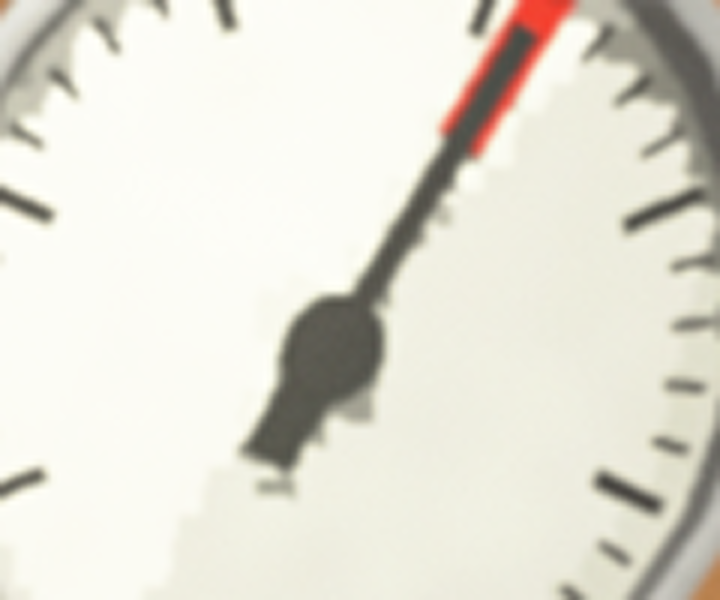

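The needle lies centred on the red hand. I'm releasing, rising and heading for the cap.

Request:
move_arm(series="0 0 0 0 0 0 0;0 0 0 0 0 0 1;0 0 0 0 0 0 1;0 0 0 0 0 0 1;0 0 0 0 0 -0.1 1;0 0 0 0 0 -0.3 1;0 0 0 0 0 -0.6 1;0 0 0 0 0 -0.95 1")

```text
time: 9.2
tool_pos: [0.5574, -0.0135, 0.2337]
tcp_rot: [2.347, -2.087, -0.003]
wrist_force: [0.9, 0.7, 0.7]
width: 1.0
```

```bash
python3 - <<'E'
from h import *
im,K,W=snap("wrist","wrist5")
plan([.453,-.433,.235])
E
```

```text
wrist {}
pos [ 0.5615 -0.0137  0.2418] yaw -1.4535 turn [-0.0046 -0.0009  0.    ] shift [4.0372 1.5685 0.06  ] q [-0.069  0.052  1.869 -0.     1.211  1.385] t 9.25 F [2.2 0.3 5.1]
```

View pics/wrist5.png

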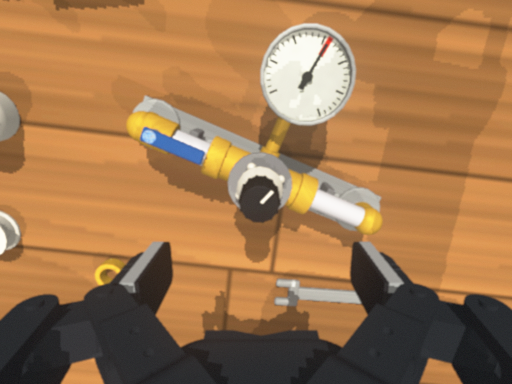

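The needle is still on the red hand at (330,42) after release. The arm was still settling, so I'll take a settled shot for the knob and seat position.

```bash
python3 - <<'E'
from h import *
snap("wrist","wrist6b"); im,K,W=snap("wrist","wrist6")
plan([.453,-.433,.235])
print(bot.read_state()["joint_vel"].round(3))
cv2.imwrite("pics/k6.png",cv2.resize(im[140:230,215:305],None,fx=6,fy=6,interpolation=cv2.INTER_CUBIC))
cv2.imwrite("pics/g6.png",cv2.resize(im[20:130,255:365],None,fx=5,fy=5,interpolation=cv2.INTER_CUBIC))
E
```

```text
wrist {}
wrist {}
pos [ 0.5607 -0.0137  0.2376] yaw -1.4536 turn [-0.0036 -0.0007  0.    ] shift [4.0384 1.5597 0.0204] q [-0.069  0.055  1.874 -0.     1.205  1.385] t 9.35 F [ 0.4 -0.1  0. ]
[ 0.     0.032  0.064 -0.    -0.011 -0.002]
```

View pics/k6.png

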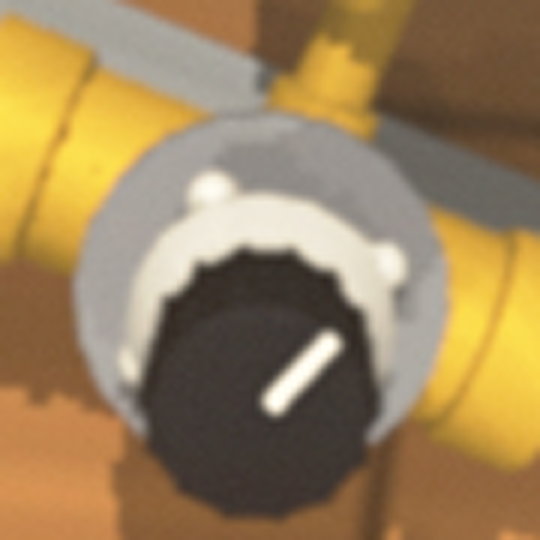

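View pics/g6.png

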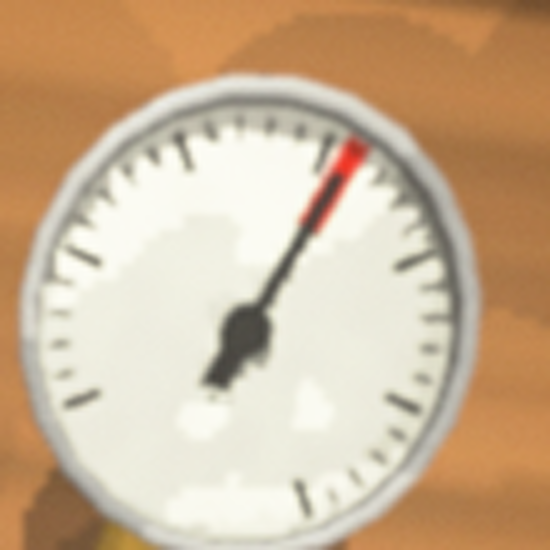

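```bash
python3 - <<'E'
from h import *
im,K,W=load("wrist6")
f=lambda x,y,u0,v0,z:onplane(K,W,x/6+u0-.42,y/6+v0-.42,z)
print(f(260,403,215,140,.143),f(260,290,215,140,.085))
for z,r,o in((.143,.015,260),(.085,.03,0)):
    for c in ([.559,-.013],):
        P=np.array([proj(K,W,[c[0]+r*np.cos(t),c[1]+r*np.sin(t),z]) for t in np.linspace(0,6.28,80)])
        P=(P+.42-[215,140])*6; print(P.min(0),P.max(0))
E
```

```text
[ 0.55948128 -0.01256961  0.143     ] [ 0.55952288 -0.0121581   0.085     ]
[144.91478268 292.71409906] [380.89725416 517.40976576]
[ 75.08415181 104.89575316] [454.61989119 472.62919963]
```

Request:
move_arm(series="0 0 0 0.1 0.04 0 1;0 0 0 0.22 0.09 0 1;0 0 0 0.35 0.14 0 1;0 0 0 0.5 0.2 0 1;0 0 0 0.65 0.25 0 1;0 0 0 0.78 0.3 0 1;0 0 0 0.9 0.35 0 1;0 0 0 1 0.39 0 1")

```text
time: 10.15
tool_pos: [0.5308, -0.1186, 0.2333]
tcp_rot: [2.347, -2.088, -0.0]
wrist_force: [0.3, -0.3, 0.9]
width: 1.004
```

Request:
move_arm(series="0 0 0 0.12 0.05 0 1;0 0 0 0.25 0.1 0 1;0 0 0 0.37 0.15 0 1;0 0 0 0.5 0.2 0 1;0 0 0 0.62 0.25 0 1;0 0 0 0.75 0.3 0 1;0 0 0 0.87 0.35 0 1;0 0 0 1 0.39 0 1")

```text
time: 10.95
tool_pos: [0.5038, -0.2222, 0.2333]
tcp_rot: [-2.348, 2.087, 0.0]
wrist_force: [-0.6, -0.1, -0.3]
width: 0.995
```

Request:
move_arm(series="0 0 0 0.12 0.05 0 1;0 0 0 0.25 0.1 0 1;0 0 0 0.37 0.15 0 1;0 0 0 0.5 0.2 0 1;0 0 0 0.62 0.25 0 1;0 0 0 0.75 0.3 0 1;0 0 0 0.87 0.35 0 1;0 0 0 1 0.39 0 1")

```text
time: 11.75
tool_pos: [0.4767, -0.3261, 0.2333]
tcp_rot: [-2.348, 2.087, 0.0]
wrist_force: [0.5, -0.6, 0.4]
width: 1.0
```

Request:
move_arm(series="0 0 0 0.12 0.05 0 1;0 0 0 0.25 0.1 0 1;0 0 0 0.37 0.15 0 1;0 0 0 0.5 0.2 0 1;0 0 0 0.64 0.25 0 1;0 0 0 0.78 0.3 0 1;0 0 0 0.92 0.36 0 1;0 0 0 1 0.39 0 1")

```text
time: 12.55
tool_pos: [0.4496, -0.4306, 0.2333]
tcp_rot: [2.347, -2.088, 0.0]
wrist_force: [0.6, 0.4, -0.6]
width: 0.998
```

```bash
python3 - <<'E'
from h import *
snap("wrist","wrist7b"); snap("wrist","wrist7b");im,K,W=snap("wrist","wrist7")
plan([.453,-.433,.235])
print(bot.read_state()["joint_vel"].round(3))
E
```

```text
wrist {}
wrist {}
wrist {}
pos [ 0.4498 -0.4294  0.2331] yaw -1.4545 turn [0.     0.0003 0.    ] shift [ 0.0392 -0.0272 -0.0188] q [-0.802  0.178  1.745  0.     1.219  0.652] t 12.7 F [ 0.3  0.3 -0.2]
[ 0.018 -0.008  0.01   0.006  0.003  0.004]
```

View pics/wrist7.png

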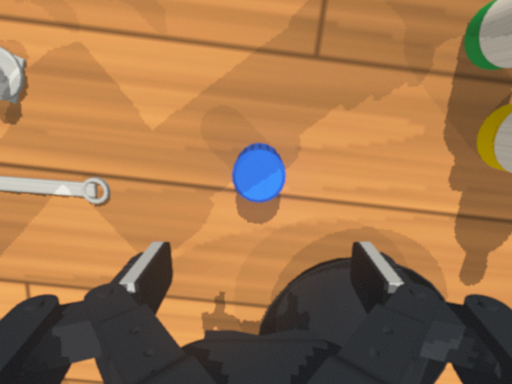

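```bash
python3 - <<'E'
from h import *
im,K,W=load("wrist7")
h=cv2.cvtColor(im,cv2.COLOR_BGR2HSV); m=cv2.inRange(h,(100,120,60),(130,255,255)); m[:120]=0;m[230:]=0;m[:,:200]=0;m[:,320:]=0
c=max(cv2.findContours(m,0,2)[0],key=cv2.contourArea); print(cv2.boundingRect(c),cv2.fitEllipse(c))
cv2.imwrite("pics/c7.png",cv2.resize(im[130:220,215:305],None,fx=6,fy=6,interpolation=cv2.INTER_CUBIC))
for cx in ([.453,-.433],[.451,-.431]):
  for z in(.065,.0):
    P=np.array([proj(K,W,[cx[0]+.0275*np.cos(t),cx[1]+.0275*np.sin(t),z]) for t in np.linspace(0,6.28,80)])
    print(cx,z,P.min(0),P.max(0))
E
```

```text
(233, 144, 52, 58) ((258.5540466308594, 173.13731384277344), (50.7636833190918, 57.42548370361328), 1.2392762899398804)
[0.453, -0.433] 0.065 [235.40299657 149.59260234] [291.36429575 204.20861389]
[0.453, -0.433] 0.0 [239.82097737 142.08772395] [286.01529313 187.68048297]
[0.451, -0.431] 0.065 [233.19232345 151.4262515 ] [289.06312173 205.86520094]
[0.451, -0.431] 0.0 [237.98972106 143.60529488] [284.12235218 189.0760077 ]
```

View pics/c7.png

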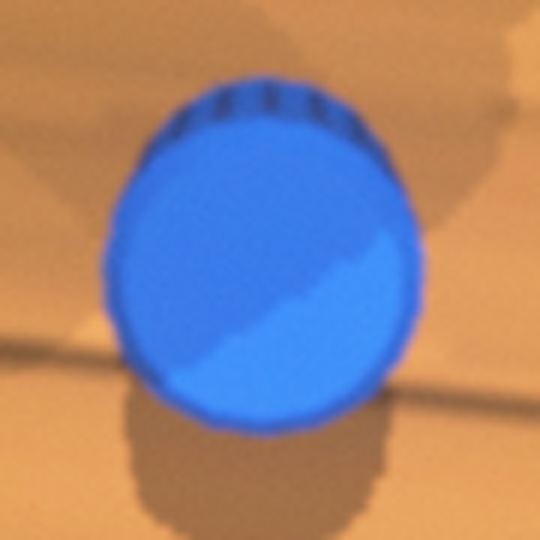

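The cap's top is centred at about (259,173), which puts its axis near (0.4515, -0.4285), almost under the TCP. I'm descending.

Request:
move_arm(series="0 0 0 0 -0.018 0.1 1;0 0 0 0 -0.018 0.25 1;0 0 0 0 -0.018 0.4 1;0 0 0 0 -0.018 0.55 1;0 0 0 0 -0.018 0.68 1;0 0 0 0 -0.018 0.8 1;0 0 0 0 -0.018 0.9 1;0 0 0 0 -0.018 0.95 1")

```text
time: 13.5
tool_pos: [0.4515, -0.4283, 0.1368]
tcp_rot: [-2.348, 2.087, 0.003]
wrist_force: [0.3, -0.0, -0.2]
width: 0.999
```

Request:
move_arm(series="0 0 0 0 0 0.12 1;0 0 0 0 0 0.27 1;0 0 0 0 0 0.42 1;0 0 0 0 0 0.57 1;0 0 0 0 0 0.7 1;0 0 0 0 0 0.8 1;0 0 0 0 0 0.87 1;0 0 0 0 0 0.9 1")

```text
time: 14.3
tool_pos: [0.4516, -0.4284, 0.0473]
tcp_rot: [-2.348, 2.087, 0.002]
wrist_force: [0.4, 0.7, -0.4]
width: 0.999
```

```bash
python3 - <<'E'
from h import *
snap("wrist","wrist8b");im,K,W=snap("wrist","wrist8")
plan([.4515,-.4285,.048])
E
```

```text
wrist {}
wrist {}
pos [ 0.4518 -0.4287  0.0479] yaw -1.4534 turn [0.0001 0.0002 0.    ] shift [-0.0021  0.003  -0.0006] q [-0.799  0.365  1.885  0.     0.893  0.654] t 14.4 F [-0.3 -0.3  0.2]
```

View pics/wrist8.png

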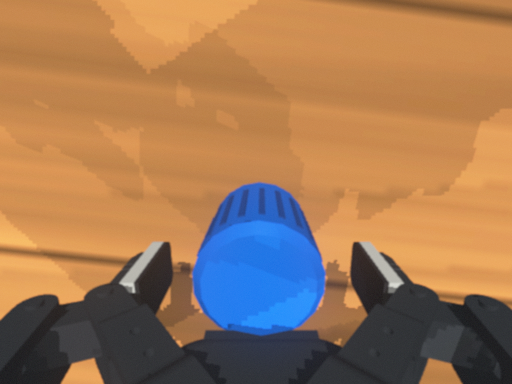

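```bash
python3 - <<'E'
from h import *
im,K,W=load("wrist8")
for c in ([.4518,-.4287],[.4515,-.4265]):
    P=np.array([proj(K,W,[c[0]+.0265*np.cos(t),c[1]+.0265*np.sin(t),.065]) for t in np.linspace(0,6.28,80)]);print(P.min(0),P.max(0))
    P=np.array([proj(K,W,[c[0]+.0275*np.cos(t),c[1]+.0275*np.sin(t),0]) for t in np.linspace(0,6.28,80)]);print(P.min(0),P.max(0))
E
```

```text
[192.40542476 228.22395138] [327.93847305 346.70017555]
[214.55635924 182.84773125] [306.39377894 268.35580228]
[186.7086811  228.32973159] [322.24883649 346.78255524]
[210.85231827 182.91849141] [302.68334513 268.41554258]
```

Request:
move_arm(series="0 0 0 0 0 0 0.5;0 0 0 0 0 0 0;0 0 0 0 0 0 -0.5;0 0 0 0 0 0 -1;0 0 0 0 0 0 -1;0 0 0 0 0 0 -1;0 0 0 0 0 0 -1;0 0 0 0 0 0 -1", squeeze=80)

```text
time: 15.2
tool_pos: [0.4527, -0.4296, 0.0497]
tcp_rot: [2.348, -2.087, 0.004]
wrist_force: [1.1, 0.1, 5.6]
width: 0.619
```

Request:
move_arm(series="0 0 0 0 0 -0.05 -1;0 0 0 0 0 -0.15 -1;0 0 0 0 0 -0.3 -1;0 0 0 0 0 -0.45 -1;0 0 0 0 0 -0.6 -1;0 0 0 0 0 -0.75 -1;0 0 0 0 0 -0.9 -1;0 0 0 0 0 -1 -1")

```text
time: 16.0
tool_pos: [0.4524, -0.4293, 0.1506]
tcp_rot: [2.348, -2.087, 0.004]
wrist_force: [0.9, -0.9, -0.1]
width: 0.618
```

```bash
python3 - <<'E'
from h import *
snap("wrist","wrist9b");snap("wrist","wrist9")
plan([.559,-.0125,.235]);print(bot.read_state()["width"])
E
```

```text
wrist {}
wrist {}
pos [ 0.4529 -0.4298  0.1509] yaw -1.4534 turn [-0.0012 -0.0016  0.    ] shift [-4.0173 -1.5442 -0.8502] q [-0.799  0.248  1.82  -0.     1.069  0.654] t 16.1 F [ 0.6  0.4 -1.2]
0.6201906754378481
```

View pics/wrist9.png

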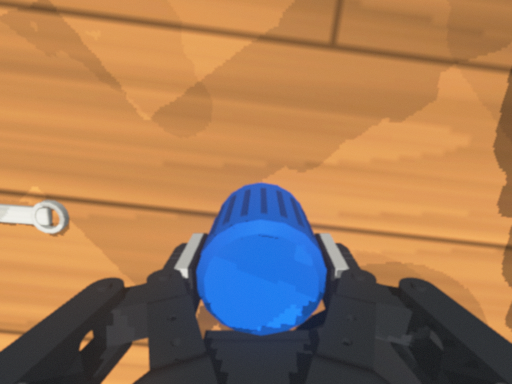

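```bash
python3 - <<'E'
from h import *
im,K,W=load("wrist9")
o=im[170:350,180:345].copy()
o=cv2.resize(o,None,fx=4,fy=4,interpolation=cv2.INTER_CUBIC)
s=bot.read_state();p=np.array(s["tool_pos"])
for z,r,c in((-.0497,.0275,(0,255,0)),(.0153,.0265,(0,255,255)),(.0153,.0275,(0,0,255))):
    P=np.array([proj(K,W,[p[0]+r*np.cos(t),p[1]+r*np.sin(t),p[2]+z]) for t in np.linspace(0,6.28,120)])
    cv2.polylines(o,[((P+.5-[180,170])*4).astype(int)],True,c,1)
cv2.imwrite("pics/c9.png",cv2.resize(o,None,fx=.83,fy=.83))
E
```

```text
(no output)
```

View pics/c9.png

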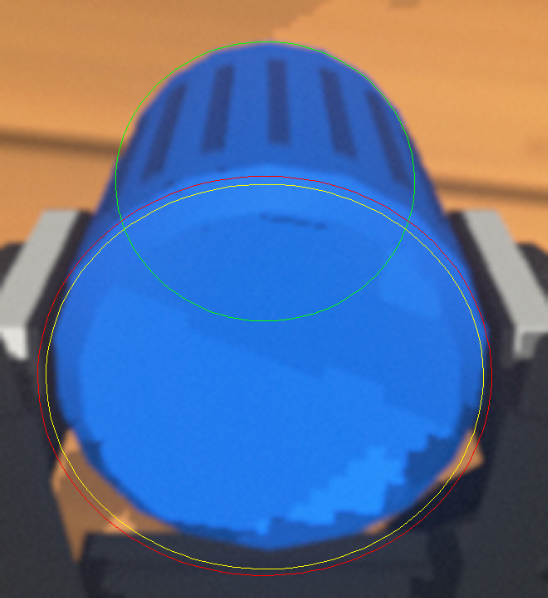

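Request:
move_arm(series="0 0 0 -0.05 -0.02 -0.15 -1;0 0 0 -0.15 -0.06 -0.3 -1;0 0 0 -0.28 -0.11 -0.45 -1;0 0 0 -0.42 -0.16 -0.6 -1;0 0 0 -0.56 -0.21 -0.72 -1;0 0 0 -0.7 -0.27 -0.8 -1;0 0 0 -0.85 -0.33 -0.85 -1;0 0 0 -1 -0.385 -0.85 -1")

```text
time: 16.9
tool_pos: [0.4791, -0.3236, 0.2342]
tcp_rot: [-2.348, 2.087, -0.002]
wrist_force: [-0.0, -0.0, -1.1]
width: 0.618
```

Request:
move_arm(series="0 0 0 -0.12 -0.05 0 -1;0 0 0 -0.25 -0.1 0 -1;0 0 0 -0.37 -0.14 0 -1;0 0 0 -0.5 -0.19 0 -1;0 0 0 -0.62 -0.24 0 -1;0 0 0 -0.75 -0.29 0 -1;0 0 0 -0.87 -0.335 0 -1;0 0 0 -1 -0.385 0 -1")

```text
time: 17.7
tool_pos: [0.5052, -0.2201, 0.2333]
tcp_rot: [2.348, -2.087, 0.0]
wrist_force: [-0.1, -0.5, -0.5]
width: 0.621
```

Request:
move_arm(series="0 0 0 -0.12 -0.05 0 -1;0 0 0 -0.25 -0.1 0 -1;0 0 0 -0.37 -0.14 0 -1;0 0 0 -0.5 -0.19 0 -1;0 0 0 -0.62 -0.24 0 -1;0 0 0 -0.75 -0.29 0 -1;0 0 0 -0.87 -0.335 0 -1;0 0 0 -1 -0.385 0 -1")

```text
time: 18.5
tool_pos: [0.5317, -0.1162, 0.2333]
tcp_rot: [2.348, -2.087, -0.0]
wrist_force: [-0.6, -0.4, -2.4]
width: 0.619
```

Request:
move_arm(series="0 0 0 -0.12 -0.05 0 -1;0 0 0 -0.26 -0.1 0 -1;0 0 0 -0.4 -0.15 0 -1;0 0 0 -0.55 -0.21 0 -1;0 0 0 -0.7 -0.27 0 -1;0 0 0 -0.84 -0.33 0 -1;0 0 0 -0.95 -0.37 0 -1;0 0 0 -1 -0.385 0 -1")

```text
time: 19.3
tool_pos: [0.5583, -0.0121, 0.2332]
tcp_rot: [-2.349, 2.086, 0.0]
wrist_force: [-0.7, -0.0, -0.8]
width: 0.624
```

```bash
python3 - <<'E'
from h import *
snap("wrist","wrist10b");snap("wrist","wrist10b");snap("wrist","wrist10");im,K,W=snap("scene","scene10");im2,_,_=snap("top","top10")
a=cv2.resize(im[120:260,200:340],None,fx=4,fy=4,interpolation=cv2.INTER_CUBIC);cv2.imwrite("pics/s10.png",a)
plan([.558,-.0125,.235]);print(bot.read_state()["width"])
E
```

```text
wrist {}
wrist {}
wrist {}
scene {}
top {}
pos [ 0.5578 -0.0139  0.2332] yaw -1.4537 turn [ 0.0001 -0.0001 -0.    ] shift [-0.0133 -0.0032 -0.0179] q [-0.069  0.057  1.88  -0.     1.205  1.385] t 19.55 F [-0.4 -0.1 -0.8]
0.6139129024102294
```

View pics/wrist10.png

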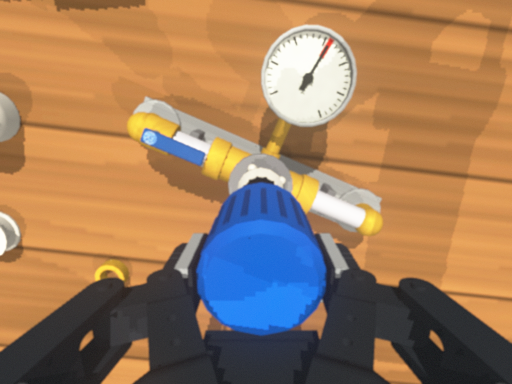

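View pics/s10.png

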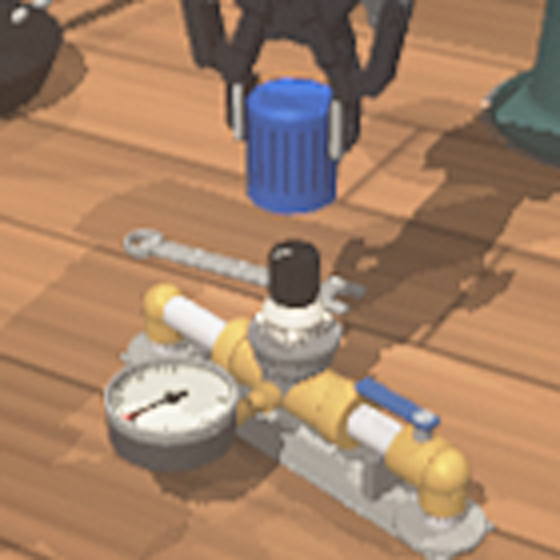

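```bash
python3 - <<'E'
from h import *
im,K,W=load("scene10")
h=cv2.cvtColor(im,cv2.COLOR_BGR2HSV)
b=cv2.inRange(h,(108,120,50),(130,255,255))
g=cv2.GaussianBlur(im,(1,1),0).astype(int)
# cap edges rows
for v in range(150,170,3):
    u=np.nonzero(b[v,255:290])[0]+255; print(v,u.min(),u.max(),(u.min()+u.max())/2)
d=(h[...,2]<75)
for v in range(184,196,2):
    u=np.nonzero(d[v,262:285])[0]+262; print("knob",v,u.min(),u.max(),(u.min()+u.max())/2, im[v,262:285].max(1))
for z in(.2,.14,.12): print(z,proj(K,W,[.559,-.0125,z]),proj(K,W,[.558,-.0139,z]))
E
python3 - <<'E'
from h import *
im,K,W=load("wrist10")
o=cv2.resize(im[140:260,190:330],None,fx=5,fy=5,interpolation=cv2.INTER_CUBIC)
cv2.imwrite("pics/w10.png",o)
E
```

```text
150 263 280 271.5
153 263 280 271.5
156 263 280 271.5
159 263 280 271.5
162 263 283 273.0
165 263 283 273.0
168 263 283 273.0
knob 184 271 279 275.0 [174 175 176 182 162  95 107 125  88  68  74  76  76  79  78  80  70  67
 159 173 167 172 130]
knob 186 268 279 273.5 [186 176 177 185 160  98  68  74  75  76  76  77  77  77  76  74  71  59
 166 189 188 140 113]
knob 188 268 279 273.5 [205 204 198 198 175 104  70  76  77  76  75  77  76  75  75  73  71  73
 167 186 157 116 106]
knob 190 268 278 273.0 [156 144 161 195 176 106  68  76  78  77  76  76  77  76  75  74  73  75
 154 176 181 222 213]
knob 192 268 279 273.5 [177 190 188 191 160  96  69  77  78  76  75  76  78  77  76  74  70  70
 171 191 189 176 149]
knob 194 269 278 273.5 [196 170 146 142 183 151  79  67  72  75  75  78  77  74  74  67  65 147
 182 199 174 121 115]
0.2 [273.01710334 161.66176297] [272.71077935 161.35596998]
0.14 [272.90168626 183.35980337] [272.6048357  183.03446212]
0.12 [272.86476097 190.30163902] [272.57093937 189.97042623]
```

View pics/w10.png

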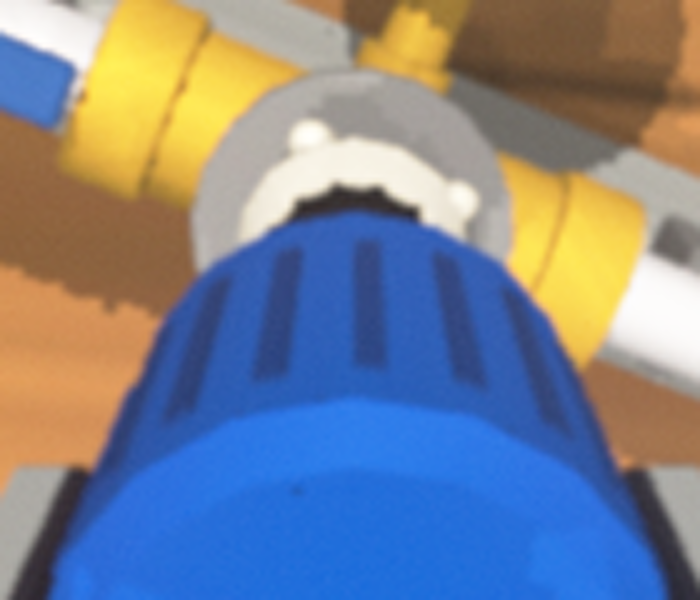

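```bash
python3 - <<'E'
from h import *
im,K,W=load("scene10")
def ext(c,z,r): 
    P=np.array([proj(K,W,[c[0]+r*np.cos(t),c[1]+r*np.sin(t),z]) for t in np.linspace(0,6.28,160)]); return P.min(0).round(2),P.max(0).round(2)
c=[.558,-.013]
print("cap rim",ext(c,.1845,.0275),"top",ext(c,.2495,.0265)); print("knob top",ext(c,.143,.015),"seat",ext(c,.085,.03))
for n,col in (("cap",273),("knob",273),):
    print(n,[(v,tuple(im[v,col])) for v in (range(136,176) if n=="cap" else range(176,188))])
cv2.imwrite("pics/s10b.png",cv2.resize(im[130:215,250:300],None,fx=7,fy=7,interpolation=cv2.INTER_NEAREST))
E
```

```text
cap rim (array([261.55, 161.83]), array([284.5 , 172.78])) top (array([261.71, 137.73]), array([284.6, 147.5]))
knob top (array([266.81, 179.  ]), array([279.06, 185.22])) seat (array([260.93, 195.51]), array([284.74, 208.57]))
cap [(136, (np.uint8(103), np.uint8(144), np.uint8(196))), (137, (np.uint8(105), np.uint8(149), np.uint8(205))), (138, (np.uint8(99), np.uint8(156), np.uint8(220))), (139, (np.uint8(145), np.uint8(127), np.uint8(162))), (140, (np.uint8(210), np.uint8(111), np.uint8(66))), (141, (np.uint8(224), np.uint8(128), np.uint8(83))), (142, (np.uint8(223), np.uint8(130), np.uint8(88))), (143, (np.uint8(212), np.uint8(122), np.uint8(84))), (144, (np.uint8(183), np.uint8(107), np.uint8(77))), (145, (np.uint8(179), np.uint8(107), np.uint8(80))), (146, (np.uint8(177), np.uint8(104), np.uint8(78))), (147, (np.uint8(197), np.uint8(120), np.uint8(85))), (148, (np.uint8(221), np.uint8(137), np.uint8(98))), (149, (np.uint8(218), np.uint8(131), np.uint8(93))), (150, (np.uint8(186), np.uint8(111), np.uint8(82))), (151, (np.uint8(162), np.uint8(98), np.uint8(75))), (152, (np.uint8(1
[... 1179 characters left out ...]
35), np.uint8(187))), (175, (np.uint8(88), np.uint8(121), np.uint8(167)))]
knob [(176, (np.uint8(93), np.uint8(125), np.uint8(170))), (177, (np.uint8(93), np.uint8(127), np.uint8(172))), (178, (np.uint8(99), np.uint8(135), np.uint8(181))), (179, (np.uint8(86), np.uint8(116), np.uint8(152))), (180, (np.uint8(62), np.uint8(73), np.uint8(90))), (181, (np.uint8(52), np.uint8(55), np.uint8(65))), (182, (np.uint8(68), np.uint8(71), np.uint8(81))), (183, (np.uint8(67), np.uint8(71), np.uint8(82))), (184, (np.uint8(58), np.uint8(65), np.uint8(76))), (185, (np.uint8(62), np.uint8(66), np.uint8(78))), (186, (np.uint8(60), np.uint8(67), np.uint8(77))), (187, (np.uint8(58), np.uint8(65), np.uint8(76)))]
```

View pics/s10b.png

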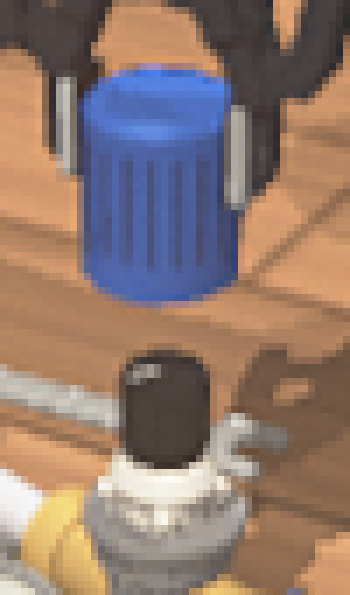

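Scene rows match the prediction: cap rim bottom 173, knob top 179. The cap is over the knob to within about 1 mm, with the gripper at (0.558, -0.013), so I'm lowering it.

Request:
move_arm(series="0 0 0 -0.008 0 0.08 -1;0 0 0 -0.008 0 0.18 -1;0 0 0 -0.008 0 0.28 -1;0 0 0 -0.008 0 0.38 -1;0 0 0 -0.008 0 0.48 -1;0 0 0 -0.008 0 0.58 -1;0 0 0 -0.008 0 0.66 -1;0 0 0 -0.008 0 0.7 -1")

```text
time: 20.35
tool_pos: [0.5573, -0.0126, 0.162]
tcp_rot: [2.347, -2.087, -0.002]
wrist_force: [0.5, -0.5, -1.8]
width: 0.62
```

```bash
python3 - <<'E'
from h import *
snap("wrist","wrist11b");snap("wrist","wrist11");im,K,W=snap("scene","scene11")
cv2.imwrite("pics/s11.png",cv2.resize(im[120:260,200:340],None,fx=4,fy=4,interpolation=cv2.INTER_CUBIC))
plan([.558,-.013,.1345]);s=bot.read_state();print(s["width"],s["wrist_force"],s["torque"])
E
```

```text
wrist {}
wrist {}
scene {}
pos [ 0.5578 -0.0126  0.1631] yaw -1.4534 turn [0.0002 0.     0.    ] shift [ 0.0037 -0.0013  0.2857] q [-0.067  0.119  1.95  -0.     1.074  1.386] t 20.5 F [ 0.1  0.3 -0.9]
0.6200364980601047 [ 0.10346365  0.30786493 -0.89883597] [-0.00555985  0.01751722  0.06253429]
```

View pics/s11.png

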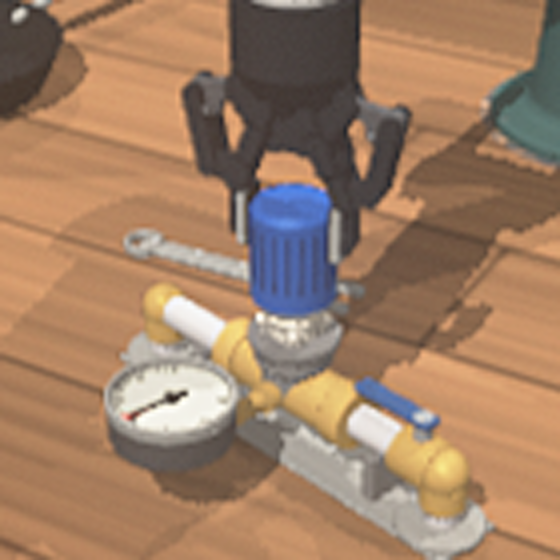

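View pics/wrist11.png

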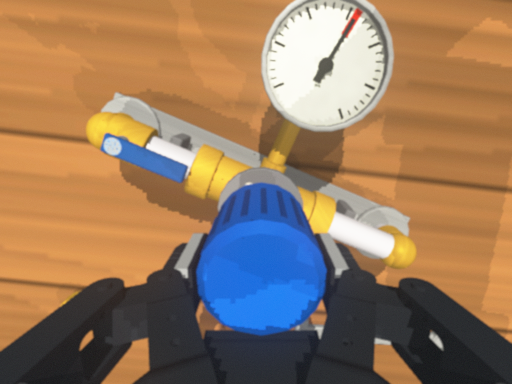

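The cap is over the knob with no contact force and the needle is still on red. I go down in small steps.

Request:
move_arm(series="0 0 0 0 0 0.03 -1;0 0 0 0 0 0.06 -1;0 0 0 0 0 0.09 -1;0 0 0 0 0 0.11 -1;0 0 0 0 0 0.13 -1;0 0 0 0 0 0.13 -1;0 0 0 0 0 0.13 -1;0 0 0 0 0 0.13 -1")

```text
time: 21.3
tool_pos: [0.558, -0.0127, 0.1504]
tcp_rot: [-2.348, 2.087, -0.0]
wrist_force: [-0.1, -0.0, -0.7]
width: 0.621
```

Request:
move_arm(series="0 0 0 0 0 0.02 -1;0 0 0 0 0 0.04 -1;0 0 0 0 0 0.05 -1;0 0 0 0 0 0.06 -1;0 0 0 0 0 0.07 -1;0 0 0 0 0 0.08 -1;0 0 0 0 0 0.08 -1;0 0 0 0 0 0.08 -1")

```text
time: 22.1
tool_pos: [0.5587, -0.0124, 0.1448]
tcp_rot: [-2.347, 2.086, -0.002]
wrist_force: [-4.3, 1.5, 12.7]
width: 0.615
```

Request:
move_arm(series="0 0 0 0 0 0.01 -1;0 0 0 0 0 0.02 -1;0 0 0 0 0 0.03 -1;0 0 0 0 0 0.04 -1;0 0 0 0 0 0.04 -1;0 0 0 0 0 0.04 -1;0 0 0 0 0 0.04 -1;0 0 0 0 0 0.04 -1")

```text
time: 22.9
tool_pos: [0.5574, -0.0125, 0.1369]
tcp_rot: [2.347, -2.087, -0.001]
wrist_force: [2.5, 2.5, -8.8]
width: 0.618
```

```bash
python3 - <<'E'
from h import *
im,K,W=snap("scene","scene12");snap("wrist","wrist12")
cv2.imwrite("pics/s12.png",cv2.resize(im[150:225,240:310],None,fx=7,fy=7,interpolation=cv2.INTER_CUBIC))
plan([.558,-.013,.1345]);s=bot.read_state();print(s["width"],s["wrist_force"],s["torque"])
E
```

```text
scene {}
wrist {}
pos [ 0.5571 -0.0124  0.1364] yaw -1.4538 turn [0.0009 0.0004 0.    ] shift [ 0.0072 -0.0084  0.0194] q [-6.700e-02  1.470e-01  1.972e+00  1.000e-03  1.025e+00  1.386e+00] t 23.0 F [ 1.8 -0.3 -9.4]
0.6195310987424132 [ 1.78634688 -0.29914897 -9.44806184] [ 0.17952937 -0.40832897 -0.0130726 ]
```

View pics/s12.png

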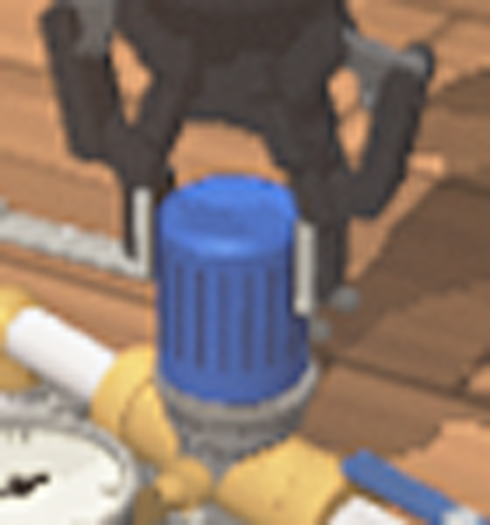

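The cap has snapped home: the wrist force flipped to -9 N and the rim is on the seat in the scene view. Now I press.

Request:
move_arm(series="0 0 0 0 0 0.01 -1;0 0 0 0 0 0.02 -1;0 0 0 0 0 0.03 -1;0 0 0 0 0 0.04 -1;0 0 0 0 0 0.05 -1;0 0 0 0 0 0.06 -1;0 0 0 0 0 0.06 -1;0 0 0 0 0 0.06 -1")

```text
time: 23.8
tool_pos: [0.5584, -0.0128, 0.1346]
tcp_rot: [-2.347, 2.087, -0.002]
wrist_force: [-5.7, 1.7, 9.5]
width: 0.619
```

Request:
move_arm(series="0 0 0 0 0 0.01 -1;0 0 0 0 0 0.02 -1;0 0 0 0 0 0.03 -1;0 0 0 0 0 0.03 -1;0 0 0 0 0 0.03 -1;0 0 0 0 0 0.03 -1;0 0 0 0 0 0.03 -1;0 0 0 0 0 0.03 -1")

```text
time: 24.6
tool_pos: [0.5585, -0.0128, 0.1346]
tcp_rot: [-2.347, 2.087, -0.002]
wrist_force: [-13.0, 1.9, 23.9]
width: 0.616
```

```bash
python3 - <<'E'
from h import *
im,K,W=snap("scene","scene13");w,_,_=snap("wrist","wrist13")
a=cv2.resize(im[150:225,240:310],None,fx=5,fy=5,interpolation=cv2.INTER_CUBIC)
b=cv2.resize(w[0:150,230:400],None,fx=2.5,fy=2.5,interpolation=cv2.INTER_CUBIC)
b=cv2.copyMakeBorder(b,0,0,0,0,0); cv2.imwrite("pics/f.png",np.hstack([a,b]))if a.shape[0]==b.shape[0] else print(a.shape,b.shape)
plan([.558,-.013,.1345]);s=bot.read_state();print(s["width"],s["wrist_force"],s["torque"])
E
```

```text
scene {}
wrist {}
pos [ 0.5585 -0.0128  0.1346] yaw -1.4533 turn [-0.0007 -0.0002  0.    ] shift [0.0017 0.0051 0.001 ] q [-0.067  0.149  1.973 -0.     1.018  1.386] t 24.7 F [-13.7   1.5  25.3]
0.6148223803910758 [-13.74486881   1.53769604  25.34308229] [0.18651551 2.05882072 0.03460298]
```

View pics/f.png

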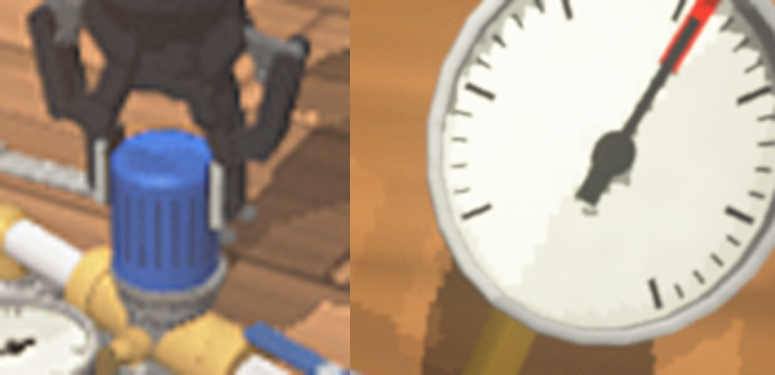

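```bash
python3 - <<'E'
from h import *
s=bot.read_state();print(s["wrist_force"],s["time"]);print(bot.finish_job())
E
```

```text
[-13.74486881   1.53769604  25.34308229] 24.7
the job is handed in; nothing more can be done
None
```

I turned the knob about 97° clockwise, which put the needle on the red hand, then fitted the blue cap and handed in at 24.7 s with the gripper still pressing it. The verdict isn't reported, so these are my own last checks:

- **Needle:** the final wrist picture shows it centred on the red hand, unchanged since I released the knob.
- **Cap:** it met about 13 N at the catches, then the wrist force flipped to about -9 N as they pulled it down. The scene picture shows the rim on its seat.
- **Push:** about 25 N upward on the wrist at hand-in, well below the 80 N crush limit. The grip was set to 80 N, with the jaws about 52 mm apart on the cap.
- **Sideways load:** there was also about 14 N sideways on the wrist. The gripper stayed within about 1 mm of my estimate of the knob's axis, and its orientation did not change.
- **Not measured:** the cap's tilt and centring on the seat were judged only by eye and from the gripper's pose. The wrist-camera overlay of the cap disagreed with itself by about 2 mm between the cap's top and base, so I set the centring from the scene view instead.
- **Bystanders:** the arm never touched the tools, reel, jar or nut as far as I could see. I did not measure their positions at the end.

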